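# Draw the unlock pattern on the booking tablet

## Task

Unlock the salon's booking tablet by drawing its L-shaped pattern with the closed fingertips: come down on the top left dot of the nine, slide down the left column to the bottom left dot and on along the bottom row to the bottom right dot, in one light stroke on the glass without lifting off on the way and keeping off the other four dots and the glass around them; then lift straight off and keep clear. The top of the tablet is its raised edge, farther from the robot. Do not press hard, do not shift or lift the tablet and its stand, and leave the stylus, mouse, pen pot and stapler alone.

Things in the scene. Friction and masses are not known exactly. Their poses are not given: they have to be found in the camera images.
- tablet: Booking tablet: slab 318 x 222 x 12 mm, black glass up in an aluminium case, tilted 15 deg, top (far) edge higher. Origin: centre of the glass surface; x in the glass to the top edge, y to the robot's left, z out of the glass. The stand's neck is springy: pressed, it all sinks along -z without turning, from about 1.2 N, then 1.1 mm per N, stop at 12 mm, and springs back. Sinking 3 to 6 mm is a good light touch.
- stand: The tablet's stand: loose, 3 kg; white base plate 200 mm deep, 180 mm wide, 10 mm thick, with a C-shaped aluminium neck, 13 mm thick, at its far side. Origin: centre of the plate's underside, on the desk, 150 mm below the centre of the glass; x away from the robot, y left, z up. Stand and tablet together are turned up to 0.45 rad either way about the vertical.
- dot1 (a point): The top left mark of the 3 x 3 grid: pale 12 mm dot in a thin 22 mm ring, flush with the glass; marks 56 mm apart. Origin: its centre, on the glass; axes as the tablet's. Touched when the closed fingertips, square to the glass or within 20 deg of square, press the glass with their middle within 8 mm of it sideways and up or down.
- dot2 (a point): The top middle mark of the grid, like dot1; not part of the L: do not touch.
- dot3 (a point): The top right mark of the grid, like dot1; not part of the L: do not touch.
- dot4 (a point): The middle left mark of the grid, like dot1; part of the L.
- dot5 (a point): The centre mark of the grid, like dot1; not part of the L: do not touch.
- dot6 (a point): The middle right mark of the grid, like dot1; not part of the L: do not touch.
- dot7 (a point): The bottom left mark of the grid, like dot1; part of the L.
- dot8 (a point): The bottom middle mark of the grid, like dot1; part of the L.
- dot9 (a point): The bottom right mark of the grid, like dot1; part of the L.
- glass_path: The L-shaped part of the glass under the left column and bottom row of dots, a band reaching 36 mm to both sides of the lines through the dots, flush with the rest and not marked off. Only touching here counts for the dots. Origin and axes: the tablet's.
- glass_rest: The part of the glass to keep off: its upper right rectangle with the four dots not in the L (dot2, 3, 5, 6), 128 mm deep, 176 mm wide, flush with the rest and not marked off. Its lower and left sides run 36 mm inside the L's lines through the dots. Origin: its centre, on the glass surface; axes as the tablet's.
- stylus: White stylus pen lying on the desk in front of the stand, 139 mm long, 9 mm thick; not to be used. Origin: on the desk under its middle.
- mouse: Black computer mouse to the right of the stand, 104 x 58 x 32 mm, loose. Origin: centre of its underside.
- pen_pot: Square black pen pot with pens to the left of the stand, 75 x 75 mm and 100 mm high, pens up to 165 mm, loose. Origin: centre of its underside.
- stapler: Black stapler on the desk to the left of the stand, nearer the robot than the pen pot, 150 x 36 x 48 mm, loose. Origin: centre of its underside.
There are look-alikes about, which are no part of the job. What is shaped like the pen_pot but red, turquoise or yellow is not meant.

How it is judged (in metres and radians):
On the way, in this order (a step that is already met when the one before it is completed fails the run):
1. the closed fingertips press the glass at the top left dot (contact force between the fingers and glass_path above 0.4 N and x of the grasp point in the frame of dot1 between -0.014 and 0.014 m and y of the grasp point in the frame of dot1 between -0.014 and 0.014 m), for 0.05 s.
2. the closed fingertips press the glass at the middle left dot (contact force between the fingers and glass_path above 0.4 N and x of the grasp point in the frame of dot4 between -0.014 and 0.014 m and y of the grasp point in the frame of dot4 between -0.014 and 0.014 m), for 0.05 s.
3. the closed fingertips press the glass at the bottom left dot (contact force between the fingers and glass_path above 0.4 N and x of the grasp point in the frame of dot7 between -0.014 and 0.014 m and y of the grasp point in the frame of dot7 between -0.014 and 0.014 m), for 0.05 s.
4. the closed fingertips press the glass at the bottom middle dot (contact force between the fingers and glass_path above 0.4 N and x of the grasp point in the frame of dot8 between -0.014 and 0.014 m and y of the grasp point in the frame of dot8 between -0.014 and 0.014 m), for 0.05 s.
5. the closed fingertips press the glass at the bottom right dot (contact force between the fingers and glass_path above 0.4 N and x of the grasp point in the frame of dot9 between -0.014 and 0.014 m and y of the grasp point in the frame of dot9 between -0.014 and 0.014 m), for 0.05 s.
At the end, for the whole second after the job is handed in: The L's five dots were touched in order in one stroke; the tablet has sprung back (within 1.5 mm) and is still; tablet and stand are flat on the desk, and stylus, mouse, pen pot and stapler lie, all within 12 mm of where they were, the pot upright (distance of each of tablet, stand, stylus, mouse, pen_pot, stapler from where it was at the start of the episode below 0.012 m and z of tablet in the frame of stand above 0.1485 m and angle between stand's own z axis and vertical below 0.03 rad and linear speed of tablet below 0.02 m/s and angle between pen_pot's own z axis and vertical below 0.1 rad).
It fails at once if a finger touches the upper right part of the glass with the four other dots (contact force between the fingers and glass_rest above 0.2 N or (contact force between the fingers and glass_path above 0.4 N and x of the grasp point in the frame of dot2 between -0.014 and 0.014 m and y of the grasp point in the frame of dot2 between -0.014 and 0.014 m) or (contact force between the fingers and glass_path above 0.4 N and x of the grasp point in the frame of dot3 between -0.014 and 0.014 m and y of the grasp point in the frame of dot3 between -0.014 and 0.014 m) or (contact force between the fingers and glass_path above 0.4 N and x of the grasp point in the frame of dot5 between -0.014 and 0.014 m and y of the grasp point in the frame of dot5 between -0.014 and 0.014 m) or (contact force between the fingers and glass_path above 0.4 N and x of the grasp point in the frame of dot6 between -0.014 and 0.014 m and y of the grasp point in the frame of dot6 between -0.014 and 0.014 m)).
It fails at once if the fingertips are more than about 8 mm (and less than 26 mm) above the glass over the L's line between its first and last dots: the finger was lifted off on the way (z of the grasp point in the frame of tablet between 0.027 and 0.045 m and ((x of the grasp point in the frame of tablet between -0.072 and 0.034 m and y of the grasp point in the frame of tablet between 0.04 and 0.072 m) or (x of the grasp point in the frame of tablet between -0.072 and -0.04 m and y of the grasp point in the frame of tablet between -0.034 and 0.072 m))).
It fails at once if the tablet is pressed with more than 20 N (contact force between tablet and anything else above 20 N).
It fails at once if the stand or tablet is shifted by more than 15 mm, lifted or tipped (distance of stand from where it was at the start of the episode above 0.015 m or height (world z) of stand above 0.006 m or angle between stand's own z axis and vertical above 0.06 rad).
It fails at once if stylus, mouse, pen pot or stapler is moved by more than 12 mm (distance of any of stylus, mouse, pen_pot, stapler from where it was at the start of the episode above 0.012 m).
It also fails if it takes over 48 s, if anything falls off the work surface, if the arm or the gripper's body presses on something with over 40 N, if the wrist force passes 120 N, or if a joint passes its speed limit or range.

## Robot

A 6-joint arm with a two-finger parallel gripper is mounted at the origin on the work surface. World frame = base frame: x ahead of the robot, y to its left, z up, the work surface at z = 0. Lengths are in mm, angles in rad, forces in N, time in s.
With the tool pointing down it reaches from about 400 to 925 mm from the base axis. Payload 12.5 kg.
Tool frame: the origin (TCP) lies on the centre line of the jaws, within the pads' length; the fingertips stand 19 mm ahead of it and the grasp point (between the pads) is the TCP; z points along the fingers, y is the line along which they close (so a half turn about z gives the same grasp; the last joint's range is limited). The gripper opens to 95 mm and grips with 3 to 60 N. Pads are 20 mm wide; open, the fingers measure 119 mm over their backs; the gripper's body (75 mm by 180 mm) begins 59 mm behind the grasp point.
Start: joints at [-1.346, 0.491, 1.559, -0, 1.092, -0.106], TCP at [203.023, -591.123, 233.661] pointing down, gripper open.
Joint ranges: [-3.1, 3.1], [-0.84, 2.19], [0.05, 2.79], [-1.13, 4.28], [0.06, 2.93], [-2.69, 2.69]. Speed limits (rad/s): [2.22, 2.22, 2.79, 3.14, 3.14, 3.14].

## Interface

Orientations are given as [roll, pitch, yaw] about the fixed x, y, z axes, in that order (R = Rz(yaw) Ry(pitch) Rx(roll)).
In Python, from cell import state, read_camera, job_done gives the robot as it stands.
- The arm moves only by the tool arm_command, never from a script. Its argument "deltas" is a list of rows, each an object of numbers: "dx", "dy", "dz": the shift along the world's x, y, z in m; "yaw": the turn about the world's z in degrees. In form: [{"dx": .., "dy": .., "dz": .., "yaw": ..}, ...]. A call has 1 to 20 rows; each row shifts and turns the commanded pose from where the row before left it; what a row does not reach is not made up. A row lasts 1/10 s, in which the tool goes at most 50 mm and 8.59 degrees, less where a joint would pass 70% of its speed; a pose out of reach is approached as far as the arm can. A call with a gripper value outside its range is refused whole. "gripper" is the finger opening in m, from 0 to 0.0951, set as the call begins (left out, the last holds). The fingers move at their own pace and stop on an object; the grip force is fixed at half the most. Time passes only in rows, so rows that do not move let the fingers close. It gives the time, the measured TCP pose, the force, the opening and the grip force at its end, in the units of the state.
- state(): the state, without advancing time (a new reading comes with each control period).
- read_camera(name): name is "scene" or "top"; returns a dict with "color" (420x560x3 uint8, red, green, blue), "range_z" (420x560 float32, mm along the optical axis (not along the pixel's ray), 0 where there is no reading), "fx", "fy", "cx", "cy" (pixels), "extrinsics" (4x4, takes a point from camera to world coordinates). Camera axes: x right, y up, looking along -z (the intrinsics and any distortion apply to the point x, -y, -z); pixel columns grow to the right and rows downward; lengths in mm; the calibration is good to about 2 mm. A picture is of the moment at which its call begins.
- job_done(): hands the job in; it is judged then, once.
The state is a dict: "t": time; "joints": joint angles; "qvel": joint speeds; "tau": joint torques, N m; "eef_pos": TCP position; "tcp_rot": TCP orientation; "ft_force": force on the tool from outside, world axes, zero at the start; "moment": the same for the moment, N m; "opening": opening from 0.0 (shut) to 1.0 (fully open); "grip_force": force on a finger pad.
Only numpy, scipy, OpenCV 4.12 (cv2) and the standard library are available. Lean on these libraries where they do the work, as an engineer would, in place of code of your own. Each camera call takes 0.05 s, during which the arm holds its last target. There are 200 camera calls.

## Working session

There is one attempt and no reset: what is moved stays moved. The work goes in short steps, Python scripts to look and compute and a tool call to move; the robot and the scene stay as the last step left them, time stands still between calls to the robot, and variables do not carry over. Pictures are saved under pics/ and viewed, at most 10 in all, crops included, and the job is handed in when it is done.

Besides the shell and the picture viewer there is one more tool, called after "Request:" by a JSON object that holds its "fn" and its "kwargs", one argument or row to a line. arm_command: Moves the arm, as the interface text tells. Its arguments: {"type":"object","properties":{"deltas":{"type":"array"},"gripper":{"type":"number"}},"required":["deltas"]}

```bash
mkdir -p pics
python3 - <<'E'
from cell import state, read_camera
import cv2,numpy as np
for n in ("top","scene"):
    c=read_camera(n); cv2.imwrite(f"pics/{n}0.png",c["color"][:,:,::-1]); np.savez(f"{n}0.npz",**c)
    print(n,c["fx"],c["fy"],c["cx"],c["cy"],np.round(c["extrinsics"],3).tolist(),[k for k in c])
s=state();print(s)
E
```

```text
top 508.33897015167764 508.33897015167764 274.29871285239295 203.2454143575892 [[0.023, 0.991, -0.134, 445.722], [-1.0, 0.023, 0.001, 88.917], [0.004, 0.134, 0.991, 1235.02], [0.0, 0.0, 0.0, 1.0]] ['color', 'range_z', 'fx', 'fy', 'cx', 'cy', 'extrinsics']
scene 513.842579378643 513.842579378643 274.7643653103809 221.79799245764357 [[0.413, -0.703, 0.579, 1325.474], [0.91, 0.33, -0.249, -232.569], [-0.016, 0.631, 0.776, 1074.989], [0.0, 0.0, 0.0, 1.0]] ['color', 'range_z', 'fx', 'fy', 'cx', 'cy', 'extrinsics']
{'t': 0.1, 'joints': array([-1.34563272e+00,  4.91482033e-01,  1.55938957e+00, -1.36256593e-05,
        1.09169289e+00, -1.05643449e-01]), 'qvel': array([-0.00094072, -0.00111553, -0.00376535,  0.00094352,  0.00014623,
       -0.00212522]), 'tau': array([ 3.12097720e-03, -6.13620830e+01, -2.58606094e+01,  6.93885447e-02,
        4.69797326e-02, -5.16624891e-05]), 'eef_pos': array([ 202.95299016, -590.92347464,  233.13052245]), 'tcp_rot': array([-3.14062496e+00, -9.04596397e-05,  3.30813296e-01]), 'ft_force': array([0.20815484, 0.25150543, 0.64460232]), 'moment': array([ 0.03298828, -0.0219418 , -0.03255511]), 'grip_force': 0.0, 'opening': 1.0006195228647323}
```

View pics/top0.png

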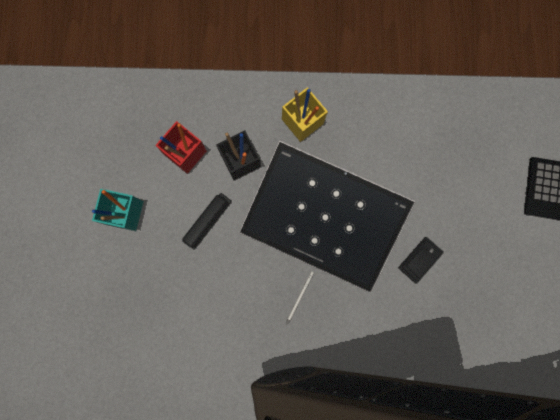

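View pics/scene0.png

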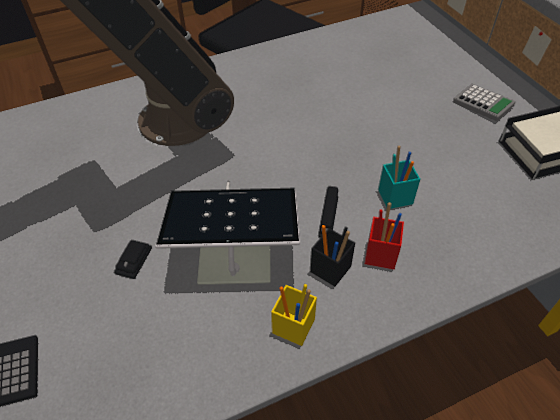

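Both views show the nine pale dots clearly. In the top view the top-left dot is at (312,183), bottom-left at (291,230) and bottom-right at (338,251). Next I triangulate them.

```bash
cat > meas.py <<'E'
import numpy as np,cv2
def ray(c,u,v):
    d=np.array([(u-c["cx"])/c["fx"],-(v-c["cy"])/c["fy"],-1.]);E=c["extrinsics"]
    return E[:3,3],E[:3,:3]@d
def dots(c,box):
    x0,y0,x1,y1=box; g=cv2.cvtColor(c["color"],cv2.COLOR_RGB2GRAY)[y0:y1,x0:x1].astype(float)
    n,l,st,_=cv2.connectedComponentsWithStats((g>105).astype(np.uint8))
    out=[]
    for i in range(1,n):
        if not 8<=st[i,4]<=120 or st[i,2]>14 or st[i,3]>14: continue
        x,y=st[i,0]+st[i,2]/2,st[i,1]+st[i,3]/2; a,b=int(x-8),int(y-8)
        a,b=max(a,0),max(b,0)
        yy,xx=np.mgrid[b:min(b+17,g.shape[0]),a:min(a+17,g.shape[1])]; w=np.clip(g[yy,xx]-60,0,None)
        out.append(((xx*w).sum()/w.sum()+x0,(yy*w).sum()/w.sum()+y0,st[i,4]))
    return np.array(out)
E
python3 - <<'E'
import numpy as np; from meas import *
T=dict(np.load("top0.npz"));S=dict(np.load("scene0.npz"))
t=dots(T,(275,172,375,263));s=dots(S,(190,193,270,236))
print(np.round(t,1).tolist());print(np.round(s,1).tolist())
assert len(t)==9==len(s)
# order by known corner layout: top view row dir ~ (24,11), column (-11,23.5); scene 180-ish turned
def order(p,c0,ex,ey):
    return np.array([p[np.argmin(np.hypot(*(p[:,:2]-(np.array(c0)+i*np.array(ex)+j*np.array(ey))).T))][:2] for j in range(3) for i in range(3)])
to=order(t,(312,183),(24,11),(-10.5,23.5))
so=order(s,(254,228),(-25,0.6),(-1,-14))
P=[]
for a,b in zip(to,so):
    o1,d1=ray(T,*a);o2,d2=ray(S,*b)
    k=np.linalg.lstsq(np.c_[d1,-d2],o2-o1,rcond=None)[0]
    p,q=o1+k[0]*d1,o2+k[1]*d2;P.append((p+q)/2)
    print(np.round((p+q)/2,1),"gap",round(np.linalg.norm(p-q),1),"depth",round(T["range_z"][int(round(a[1])),int(round(a[0]))],0),round(k[0],1), round(S["range_z"][int(round(b[1])),int(round(b[0]))],0),round(k[1],1))
P=np.array(P);c=P.mean(0)
ij=np.array([(1-j,1-i) for j in range(3) for i in range(3)])*56.
A=np.linalg.lstsq(ij,P-c,rcond=None)[0]
print("c",c.round(1),"ex",A[0].round(3),np.linalg.norm(A[0]),"ey",A[1].round(3),np.linalg.norm(A[1]))
print("resid",np.abs(P-c-ij@A).max(0).round(1),"yaw",np.degrees(np.arctan2(-A[1][0],A[1][1])),np.degrees(np.arctan2(A[0][1],A[0][0])),"tilt",np.degrees(np.arcsin(A[0][2]/np.linalg.norm(A[0]))))
E
```

```text
[[311.8, 182.6, 28.0], [335.8, 193.2, 29.0], [360.0, 204.2, 28.0], [301.1, 206.2, 26.0], [324.8, 216.9, 29.0], [348.8, 227.8, 28.0], [290.6, 229.5, 29.0], [314.1, 240.2, 25.0], [337.9, 251.0, 26.0]]
[[208.2, 200.7, 12.0], [231.1, 200.1, 15.0], [253.9, 199.7, 13.0], [229.9, 213.3, 15.0], [253.8, 212.7, 14.0], [206.0, 214.0, 13.0], [228.4, 227.6, 16.0], [253.1, 226.9, 16.0], [203.8, 228.1, 15.0]]
[637.3   9.4 163.2] gap 1.0 depth 1087.0 1087.9 1161.0 1166.6
[615.5 -42.2 163.5] gap 0.9 depth 1082.0 1084.7 1161.0 1166.2
[593.  -93.6 163.4] gap 1.3 depth 1079.0 1081.8 1159.0 1166.5
[587.8  31.  149. ] gap 1.5 depth 1098.0 1095.3 1207.0 1211.7
[565.7 -20.5 149.4] gap 1.1 depth 1092.0 1091.9 1208.0 1211.3
[543.3 -72.2 148.9] gap 1.0 depth 1090.0 1089.5 1208.0 1211.8
[538.   52.  134.6] gap 0.9 depth 1104.0 1102.9 1250.0 1256.9
[516.    0.7 135.2] gap 0.9 depth 1104.0 1099.4 1256.0 1256.5
[493.9 -50.8 135. ] gap 1.1 depth 1101.0 1096.5 1254.0 1256.6
c [565.6 -20.7 149.1] ex [ 0.887 -0.382  0.253] 0.9980644852912134 ey [ 0.396  0.92  -0.002] 1.0013614255683463
resid [0.2 0.2 0.3] yaw -23.284973370085563 -23.285444775136252 tilt 14.71229622111642
```

Depth and both views agree: centre about (566,-21,149), tilt 14.7° and spacing within 0.2 %. The yaw is -23.3°. I'll close the fingers and move above dot1.

Request:
{"fn": "arm_command", "kwargs": {
  "gripper": 0,
  "deltas": [
    {"dz":0.03},
    {"dx":0.0215,"dy":0.03,"yaw":-2.1},
    {"dx":0.0215,"dy":0.03,"yaw":-2.1},
    {"dx":0.0215,"dy":0.03,"yaw":-2.1},
    {"dx":0.0215,"dy":0.03,"yaw":-2.1},
    {"dx":0.0215,"dy":0.03,"yaw":-2.1},
    {"dx":0.0215,"dy":0.03,"yaw":-2.1},
    {"dx":0.0215,"dy":0.03,"yaw":-2.1},
    {"dx":0.0215,"dy":0.03,"yaw":-2.1},
    {"dx":0.0215,"dy":0.03,"yaw":-2.1},
    {"dx":0.0215,"dy":0.03,"yaw":-2.1},
    {"dx":0.0215,"dy":0.03,"yaw":-2.1},
    {"dx":0.0215,"dy":0.03,"yaw":-2.1},
    {"dx":0.0215,"dy":0.03,"yaw":-2.1},
    {"dx":0.0215,"dy":0.03,"yaw":-2.1},
    {"dx":0.0215,"dy":0.03,"yaw":-2.1},
    {"dx":0.0215,"dy":0.03,"yaw":-2.1},
    {"dx":0.0215,"dy":0.03,"yaw":-2.1},
    {"dx":0.0215,"dy":0.03,"yaw":-2.1},
    {"dx":0.0215,"dy":0.03,"yaw":-2.1}
  ]
}}

```text
$.deltas[0]: bad value
```

Request:
{"fn": "arm_command", "kwargs": {
  "deltas": [
    {"dx":0.022,"dy":0.031,"yaw":-2.3},
    {},
    {},
    {},
    {}
  ]
}}

```text
$.deltas[0]: bad value
```

Request:
{"fn": "arm_command", "kwargs": {
  "gripper": 0,
  "deltas": [
    {"dx":0,"dy":0,"dz":0.03,"yaw":0},
    {"dx":0.0215,"dy":0.03,"dz":0,"yaw":-2.1},
    {"dx":0.0215,"dy":0.03,"dz":0,"yaw":-2.1},
    {"dx":0.0215,"dy":0.03,"dz":0,"yaw":-2.1},
    {"dx":0.0215,"dy":0.03,"dz":0,"yaw":-2.1},
    {"dx":0.0215,"dy":0.03,"dz":0,"yaw":-2.1},
    {"dx":0.0215,"dy":0.03,"dz":0,"yaw":-2.1},
    {"dx":0.0215,"dy":0.03,"dz":0,"yaw":-2.1},
    {"dx":0.0215,"dy":0.03,"dz":0,"yaw":-2.1},
    {"dx":0.0215,"dy":0.03,"dz":0,"yaw":-2.1},
    {"dx":0.0215,"dy":0.03,"dz":0,"yaw":-2.1},
    {"dx":0.0215,"dy":0.03,"dz":0,"yaw":-2.1},
    {"dx":0.0215,"dy":0.03,"dz":0,"yaw":-2.1},
    {"dx":0.0215,"dy":0.03,"dz":0,"yaw":-2.1},
    {"dx":0.0215,"dy":0.03,"dz":0,"yaw":-2.1},
    {"dx":0.0215,"dy":0.03,"dz":0,"yaw":-2.1},
    {"dx":0.0215,"dy":0.03,"dz":0,"yaw":-2.1},
    {"dx":0.0215,"dy":0.03,"dz":0,"yaw":-2.1},
    {"dx":0.0215,"dy":0.03,"dz":0,"yaw":-2.1},
    {"dx":0.0215,"dy":0.03,"dz":0,"yaw":-2.1}
  ]
}}

```text
t: 2.1
eef_pos: [612.1, -19.7, 263.4]
tcp_rot: [3.141, 0.001, -0.367]
ft_force: [0.8, -0.6, 0.4]
opening: 0.001
grip_force: 0.0
```

Request:
{"fn": "arm_command", "kwargs": {
  "deltas": [
    {"dx":0.022,"dy":0.031,"dz":0,"yaw":-2.3},
    {"dx":0,"dy":0,"dz":0,"yaw":0},
    {"dx":0,"dy":0,"dz":0,"yaw":0},
    {"dx":0,"dy":0,"dz":0,"yaw":0},
    {"dx":0,"dy":0,"dz":0,"yaw":0}
  ]
}}

```text
t: 2.6
eef_pos: [633.1, 8.9, 263.8]
tcp_rot: [3.141, 0.0, -0.407]
ft_force: [-0.3, -0.2, 0.4]
opening: 0.004
grip_force: 0.0
```

Request:
{"fn": "arm_command", "kwargs": {
  "deltas": [
    {"dx":0.001,"dy":0.0015,"dz":-0.02,"yaw":0},
    {"dx":0,"dy":0,"dz":-0.02,"yaw":0},
    {"dx":0,"dy":0,"dz":-0.02,"yaw":0},
    {"dx":0,"dy":0,"dz":-0.008,"yaw":0},
    {"dx":0,"dy":0,"dz":0,"yaw":0},
    {"dx":0,"dy":0,"dz":0,"yaw":0},
    {"dx":0,"dy":0,"dz":0,"yaw":0}
  ]
}}

```text
t: 3.3
eef_pos: [634.9, 11.2, 196.8]
tcp_rot: [-3.141, -0.002, -0.406]
ft_force: [0.7, -0.1, 0.1]
opening: 0.005
grip_force: 0.0
```

Run:
```python
from cell import *
import cv2
c=read_camera("scene"); cv2.imwrite("pics/s1.png",cv2.resize(c["color"][110:320,110:370,::-1],None,fx=2.8,fy=2.8)); s=state();print(s["t"],s["eef_pos"],s["ft_force"])
```

```text
3.35 [634.82749701  11.25107931 196.67699612] [ 0.47292923 -0.71229591 -0.08554168]
```

View pics/s1.png

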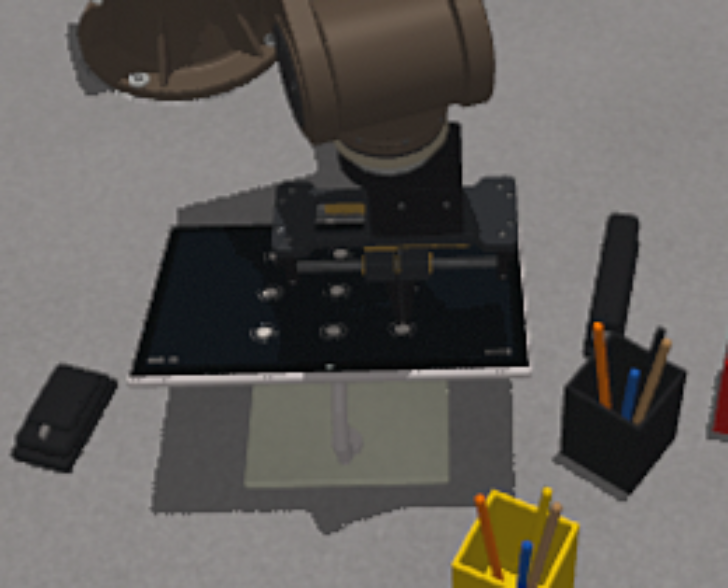

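The crop shows the thin closed fingers hovering just above dot1, at about (402,325) in the crop. I'll descend slowly and watch the force.

Request:
{"fn": "arm_command", "kwargs": {
  "deltas": [
    {"dx":0,"dy":0,"dz":-0.003,"yaw":0},
    {"dx":0,"dy":0,"dz":-0.003,"yaw":0},
    {"dx":0,"dy":0,"dz":-0.003,"yaw":0},
    {"dx":0,"dy":0,"dz":-0.003,"yaw":0},
    {"dx":0,"dy":0,"dz":0,"yaw":0},
    {"dx":0,"dy":0,"dz":0,"yaw":0}
  ]
}}

```text
t: 3.95
eef_pos: [634.7, 11.4, 183.8]
tcp_rot: [-3.142, -0.0, -0.406]
ft_force: [-0.1, 0.1, 2.2]
opening: 0.008
grip_force: 1.2
```

Request:
{"fn": "arm_command", "kwargs": {
  "deltas": [
    {"dx":0,"dy":0,"dz":-0.002,"yaw":0},
    {"dx":0,"dy":0,"dz":-0.0015,"yaw":0},
    {"dx":0,"dy":0,"dz":0,"yaw":0},
    {"dx":0,"dy":0,"dz":0,"yaw":0},
    {"dx":0,"dy":0,"dz":0,"yaw":0}
  ]
}}

```text
t: 4.45
eef_pos: [635.1, 11.2, 180.7]
tcp_rot: [-3.141, -0.002, -0.406]
ft_force: [1.6, -0.1, 6.0]
opening: 0.003
grip_force: 2.5
```

Request:
{"fn": "arm_command", "kwargs": {
  "deltas": [
    {"dx":-0.00355,"dy":0.00153,"dz":-0.001,"yaw":0},
    {"dx":-0.00355,"dy":0.00153,"dz":-0.001,"yaw":0},
    {"dx":-0.00355,"dy":0.00153,"dz":-0.001,"yaw":0},
    {"dx":-0.00355,"dy":0.00153,"dz":-0.001,"yaw":0},
    {"dx":-0.00355,"dy":0.00153,"dz":-0.001,"yaw":0},
    {"dx":-0.00355,"dy":0.00153,"dz":-0.001,"yaw":0},
    {"dx":-0.00355,"dy":0.00153,"dz":-0.001,"yaw":0}
  ]
}}

```text
t: 5.15
eef_pos: [610.3, 22.0, 173.7]
tcp_rot: [-3.141, -0.002, -0.406]
ft_force: [1.8, -1.7, 5.3]
opening: 0.005
grip_force: 2.4
```

Request:
{"fn": "arm_command", "kwargs": {
  "deltas": [
    {"dx":-0.00355,"dy":0.00153,"dz":-0.00105,"yaw":0},
    {"dx":-0.00355,"dy":0.00153,"dz":-0.00105,"yaw":0},
    {"dx":-0.00355,"dy":0.00153,"dz":-0.00105,"yaw":0},
    {"dx":-0.00355,"dy":0.00153,"dz":-0.00105,"yaw":0},
    {"dx":-0.00355,"dy":0.00153,"dz":-0.00105,"yaw":0},
    {"dx":-0.00355,"dy":0.00153,"dz":-0.00105,"yaw":0},
    {"dx":-0.00355,"dy":0.00153,"dz":-0.00105,"yaw":0},
    {"dx":0,"dy":0,"dz":0,"yaw":0}
  ]
}}

```text
t: 5.95
eef_pos: [584.9, 33.0, 166.2]
tcp_rot: [-3.141, -0.001, -0.406]
ft_force: [-0.0, 0.4, 5.3]
opening: 0.002
grip_force: 2.5
```

Request:
{"fn": "arm_command", "kwargs": {
  "deltas": [
    {"dx":-0.00355,"dy":0.00153,"dz":-0.00104,"yaw":0},
    {"dx":-0.00355,"dy":0.00153,"dz":-0.00104,"yaw":0},
    {"dx":-0.00355,"dy":0.00153,"dz":-0.00104,"yaw":0},
    {"dx":-0.00355,"dy":0.00153,"dz":-0.00104,"yaw":0},
    {"dx":-0.00355,"dy":0.00153,"dz":-0.00104,"yaw":0},
    {"dx":-0.00355,"dy":0.00153,"dz":-0.00104,"yaw":0},
    {"dx":-0.00355,"dy":0.00153,"dz":-0.00104,"yaw":0},
    {"dx":-0.00355,"dy":0.00153,"dz":-0.00104,"yaw":0},
    {"dx":-0.00355,"dy":0.00153,"dz":-0.00104,"yaw":0},
    {"dx":-0.00355,"dy":0.00153,"dz":-0.00104,"yaw":0},
    {"dx":-0.00355,"dy":0.00153,"dz":-0.00104,"yaw":0},
    {"dx":-0.00355,"dy":0.00153,"dz":-0.00104,"yaw":0},
    {"dx":-0.00355,"dy":0.00153,"dz":-0.00104,"yaw":0},
    {"dx":-0.00355,"dy":0.00153,"dz":-0.00104,"yaw":0},
    {"dx":0,"dy":0,"dz":0,"yaw":0}
  ]
}}

```text
t: 7.45
eef_pos: [535.3, 54.4, 151.6]
tcp_rot: [-3.141, -0.001, -0.406]
ft_force: [0.2, 0.8, 5.4]
opening: 0.004
grip_force: 2.6
```

Request:
{"fn": "arm_command", "kwargs": {
  "deltas": [
    {"dx":-0.00158,"dy":-0.00367,"dz":0,"yaw":0},
    {"dx":-0.00158,"dy":-0.00367,"dz":0,"yaw":0},
    {"dx":-0.00158,"dy":-0.00367,"dz":0,"yaw":0},
    {"dx":-0.00158,"dy":-0.00367,"dz":0,"yaw":0},
    {"dx":-0.00158,"dy":-0.00367,"dz":0,"yaw":0},
    {"dx":-0.00158,"dy":-0.00367,"dz":0,"yaw":0},
    {"dx":-0.00158,"dy":-0.00367,"dz":0,"yaw":0},
    {"dx":-0.00158,"dy":-0.00367,"dz":0,"yaw":0},
    {"dx":-0.00158,"dy":-0.00367,"dz":0,"yaw":0},
    {"dx":-0.00158,"dy":-0.00367,"dz":0,"yaw":0},
    {"dx":-0.00158,"dy":-0.00367,"dz":0,"yaw":0},
    {"dx":-0.00158,"dy":-0.00367,"dz":0,"yaw":0},
    {"dx":-0.00158,"dy":-0.00367,"dz":0,"yaw":0},
    {"dx":-0.00158,"dy":-0.00367,"dz":0,"yaw":0},
    {"dx":0,"dy":0,"dz":0,"yaw":0}
  ]
}}

```text
t: 8.95
eef_pos: [512.9, 2.8, 151.5]
tcp_rot: [-3.141, -0.0, -0.406]
ft_force: [-0.7, -0.1, 5.6]
opening: 0.005
grip_force: 2.6
```

Request:
{"fn": "arm_command", "kwargs": {
  "deltas": [
    {"dx":-0.00158,"dy":-0.00367,"dz":0,"yaw":0},
    {"dx":-0.00158,"dy":-0.00367,"dz":0,"yaw":0},
    {"dx":-0.00158,"dy":-0.00367,"dz":0,"yaw":0},
    {"dx":-0.00158,"dy":-0.00367,"dz":0,"yaw":0},
    {"dx":-0.00158,"dy":-0.00367,"dz":0,"yaw":0},
    {"dx":-0.00158,"dy":-0.00367,"dz":0,"yaw":0},
    {"dx":-0.00158,"dy":-0.00367,"dz":0,"yaw":0},
    {"dx":-0.00158,"dy":-0.00367,"dz":0,"yaw":0},
    {"dx":-0.00158,"dy":-0.00367,"dz":0,"yaw":0},
    {"dx":-0.00158,"dy":-0.00367,"dz":0,"yaw":0},
    {"dx":-0.00158,"dy":-0.00367,"dz":0,"yaw":0},
    {"dx":-0.00158,"dy":-0.00367,"dz":0,"yaw":0},
    {"dx":-0.00158,"dy":-0.00367,"dz":0,"yaw":0},
    {"dx":-0.00158,"dy":-0.00367,"dz":0,"yaw":0},
    {"dx":0,"dy":0,"dz":0,"yaw":0},
    {"dx":0,"dy":0,"dz":0,"yaw":0}
  ]
}}

```text
t: 10.55
eef_pos: [490.7, -48.5, 151.4]
tcp_rot: [3.142, 0.0, -0.406]
ft_force: [-1.2, -0.8, 4.4]
opening: 0.005
grip_force: 2.7
```

Request:
{"fn": "arm_command", "kwargs": {
  "deltas": [
    {"dx":-0.0005,"dy":0.0002,"dz":0.002,"yaw":0},
    {"dx":-0.0005,"dy":0.0002,"dz":0.002,"yaw":0},
    {"dx":-0.0005,"dy":0.0002,"dz":0.002,"yaw":0},
    {"dx":-0.0012,"dy":0.0005,"dz":0.005,"yaw":0},
    {"dx":-0.0024,"dy":0.001,"dz":0.01,"yaw":0},
    {"dx":0,"dy":0,"dz":0.02,"yaw":0},
    {"dx":0,"dy":0,"dz":0.03,"yaw":0},
    {"dx":0,"dy":0,"dz":0.03,"yaw":0},
    {"dx":0,"dy":0,"dz":0.02,"yaw":0},
    {"dx":0,"dy":0,"dz":0,"yaw":0},
    {"dx":0,"dy":0,"dz":0,"yaw":0},
    {"dx":0,"dy":0,"dz":0,"yaw":0},
    {"dx":0,"dy":0,"dz":0,"yaw":0},
    {"dx":0,"dy":0,"dz":0,"yaw":0},
    {"dx":0,"dy":0,"dz":0,"yaw":0}
  ]
}}

```text
t: 12.05
eef_pos: [485.7, -46.4, 271.8]
tcp_rot: [3.141, 0.001, -0.406]
ft_force: [0.5, -0.3, -0.0]
opening: 0.007
grip_force: 0.0
```

Run:
```python
from cell import *
import numpy as np
from meas import dots
s=dots(read_camera("scene"),(190,193,270,236)); print(np.round(s,1).tolist(),state()["eef_pos"])
print(job_done())
```

```text
[[253.9, 199.7, 13.0], [229.9, 213.3, 15.0], [253.8, 212.7, 14.0], [228.4, 227.6, 17.0], [253.1, 226.9, 16.0], [203.8, 228.1, 15.0]] [485.75132969 -46.44832248 271.93319818]
the job is handed in; nothing more can be done
None
```

I drew the L from dot1 through dots 4, 7 and 8 to dot9 in one stroke, at about 4–6 N on the readings taken along it, then lifted clear and handed the job in. The six dots still visible to the camera afterwards were within 0.1 px of their starting positions, but no verdict came back.

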